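# Pin the tape guide with its thumbscrew

### The arm

A 6-joint arm with a two-finger parallel gripper is mounted at the origin on the work surface. World frame = base frame: x ahead of the robot, y to its left, z up, the work surface at z = 0. Lengths are in m, angles in rad, forces in N, time in s.
With the tool pointing down it reaches from about 0.35 to 0.925 m from the base axis. Payload 6.4 kg.
Tool frame: the origin (TCP) lies on the centre line of the jaws, within the pads' length; the fingertips stand 11 mm ahead of it and the grasp point (between the pads) lies 8 mm behind it; x points along the fingers, z is the direction in which the jaws open and shut, and the axes are right-handed (so a half turn about x gives the same grasp; the last joint's range is limited). The gripper opens to 85 mm and grips with 20 to 120 N. Pads are 22 mm wide; open, the fingers measure 114 mm over their backs; the gripper's body (76 mm by 85 mm) begins 54 mm behind the grasp point. The pads swing forward as they close: fully open they stand 13 mm farther back than shut.
Start: joints at [1.028, 0.245, 1.558, -0, 1.339, -0.174], TCP at [0.234, 0.606, 0.242] pointing down, gripper open.
Joint ranges: [-3.13, 3.13], [-1.02, 2.26], [0.13, 2.54], [-0.95, 4.09], [0.21, 2.88], [-2.74, 2.74]. Speed limits (rad/s): [2.57, 2.57, 3.14, 3.14, 3.14, 3.14].

### API

Orientations are given as a 3x3 rotation matrix whose columns are the frame's x, y, z axes.
In Python, from station import env gives the robot as it stands. The module is installed in compiled form; this text tells all that it offers.
- The arm moves only by the shell command python3 -m pendant 'ROWS' [OPENING] [FORCE]. ROWS is JSON, a list of rows, each a list of 4 numbers: the shift along the tool's x, y, z in cm, then the turn about the tool's x in degrees. In form: [[tx, ty, tz, twist], ...]. A call has 1 to 20 rows; each row shifts and turns the commanded pose from where the row before left it, along the tool's axes as they then stand; what a row does not reach is not made up. A row lasts 1/8 s, in which the tool goes at most 62.5 mm and 10.7 degrees, less where a joint would pass 70% of its speed; a pose out of reach is approached as far as the arm can. A call is refused whole if a number of a shift passes 6.25 or a number of a turn 10.7, either way. A call with a gripper value outside its range is refused whole. OPENING is the opening, from 0 (shut) to 1 (fully open), set as the call begins (- or left out, the last holds). The fingers move at their own pace and stop on an object; FORCE is the grip in N (left out, the last holds). Time passes only in rows, so rows that do not move let the fingers close. It gives the time, the measured TCP pose, the force and the opening at its end, in the units of the state.
- env.read_state(): the state, without advancing time (a new reading comes with each control period).
- env.read_camera(name): name is "side" or "top"; returns a dict with "img" (480x640x3 uint8, blue, green, red), "camera_matrix" (3x3 intrinsics, pixels), "k1" (the pictures are not rectified: a ray, as slopes to the right and down, at radius r is drawn at 1 + k1 r^2 times it, then the intrinsics apply), "rvec" (rotation vector, rad) and "tvec" (3), from world to camera coordinates, as OpenCV has them. Camera axes: x right, y down, z forward; pixel columns grow to the right and rows downward; lengths in m; the calibration is good to about 2 mm. A picture is of the moment at which its call begins. There is no depth.
- env.finish_job(): hands the job in, once; it reports no verdict.
The state is a dict: "time_s": time; "qpos": joint angles; "qvel": joint speeds; "joint_torque": joint torques, N m; "eef_pos": TCP position; "ee_rot": TCP orientation; "force": force on the tool from outside, world axes, zero at the start; "wrist_torque": the same for the moment, N m; "width": finger opening in m.
Only numpy, scipy, OpenCV 4.12 (cv2) and the standard library are available. Lean on these libraries where they do the work, as an engineer would, in place of code of your own. Each camera call takes 0.05 s, during which the arm holds its last target.

### The job

Fasten the tape guide on the bed of the green tape dispenser: put the winged thumbscrew from the wooden rest through the guide's hole and, sliding the guide along to line the two holes up by feel, on down through the hidden hole in the nut bar underneath, until its flange lies fully home on the guide; then let go of it. Be gentle: never push the screw hard against the guide or the bar (less than 35 N), and leave the other screw and everything else on the counter where it is.

Things in the scene. Friction and masses are not known exactly. Their poses are not given: they have to be found in the camera images.
- dispenser: Green cast-iron crank tape dispenser, fixed. Origin at counter height. In its frame the flat bed, 50 mm high, spans x -120 to +40 mm, y -100 to +100 mm; the housing with paper roll and crank on its +y side (to y = +124 mm), up to 210 mm high, stands from x = +40 to +160 mm. A steel nut bar is let into the bed (see bar_mid); the steel tape guide lies over it.
- bar_mid (a point): Point on the nut bar's top (flush with the bed, 50 mm up), axes as the dispenser's. The fixed bar runs along y and has ONE 12 mm hole through its 16 mm thickness, free to 26 mm below the top. The guide hides the hole and no sensor reports it: it is on the bar's centre line somewhere from y = -14 to +8 mm of this point and must be found by feel.
- guide (a joint): Position (m) of the tape guide: 0 = its hole over bar_mid, positive towards the dispenser's +y. Steel plate 56 x 100 mm (long along y), 8 mm thick, 0.5 mm above the bed, with an upright lip on its +y edge (46 to 50 mm from its hole, 22 mm above the plate's top). Slides along y from -0.024 to +0.024, about 1.5 N friction; starts near +y and must go towards -y to line up.
- guide_hole (a point): Centre of the guide's hole (13 mm diameter, right through the plate) at the plate's top face, 58.5 mm above the counter; moves with the guide; axes as the dispenser's.
- thumbscrew: Winged thumbscrew upright in the rest, 0.07 kg. Origin on its axis at the flange's underside. Brass flange 26 mm across, 5 mm thick; on it a flat wing 24 mm wide (x), 10 mm thick (y), top 34 mm above the origin; below it a smooth 10 mm shank, 26 mm long, last 4 mm tapered to 5 mm. No thread: pushes in at any yaw, no turning. Home, its flange lies on the guide.
- screw_tip (a point): Lower end of the thumbscrew's shank, on its axis, 26 mm below its origin.
- rest: Dark wooden screw rest, fixed: block 50 x 140 x 36 mm high, origin under its centre, with two 13 mm holes right through it at y = +40 and -40 mm; one holds the winged thumbscrew, the other the round-headed one, their flanges on its top.
- bell: Chrome counter bell, 84 mm wide, 58 mm high, origin under its centre. Bystander.
- weight: Pewter weight with a knob, 48 mm wide, 58 mm high, origin under its centre. Bystander.
- cube: Yellow plastic parcel measuring cube, 80 mm, origin under its centre. Bystander.
- clipboard: Brass spring clip board lying flat, 230 x 160 mm, 22 mm high, origin under its centre. Bystander.
- parcel: Taped cardboard parcel, 140 x 190 x 90 mm high, origin under its centre. Bystander.
- handstamp: Wooden-handled hand stamp, foot 60 x 35 mm, 80 mm high, origin under its centre. Bystander.
- knob_screw: The other screw in the wooden rest: round head 24 mm across and 26 mm high on a 26 mm brass flange, and too short a shank for this job. Origin on its axis at the underside of the flange. Bystander: stays in the rest.
Not all that is in view belongs to the job. Leave any pink or red look-alike of the thumbscrew alone.

How it is judged:
On the way, in this order (a step that is already met when the one before it is completed fails the run):
1. the winged thumbscrew is lifted clear of the rest (height (world z) of screw_tip above 0.045 m), for 0.1 s.
2. its tip has gone through the guide and into the nut bar's hole (z of screw_tip in the frame of dispenser below 0.043 m and horizontal distance between thumbscrew and guide_hole below 0.005 m), for 0.1 s.
At the end, for the whole second after the job is handed in: The winged thumbscrew stands at rest and released through both holes: flange within 2 mm of the guide's top face, axis within 4 mm of the guide hole's centre, tip at least 14 mm below the bed's top face, upright within 0.1 rad (z of screw_tip in the frame of dispenser below 0.036 m and z of thumbscrew in the frame of guide_hole below 0.002 m and horizontal distance between thumbscrew and guide_hole below 0.004 m and angle between thumbscrew's own z axis and vertical below 0.1 rad and linear speed of thumbscrew below 0.01 m/s); the robot touches nothing.
It fails at once if the screw is pushed against the guide, nut bar or dispenser with more than 35 N (contact force between thumbscrew and dispenser above 35 N).
It fails at once if the other screw or any other bystander is moved more than 15 mm (distance of any of bell, weight, cube, clipboard, parcel, handstamp, knob_screw from where it was at the start of the episode above 0.015 m).
It also fails if it takes over 58 s, if anything falls off the work surface, if the arm or the gripper's body presses on something with over 40 N, if the wrist force passes 120 N, or if a joint passes its speed limit or range.

## Working session

There is one attempt and no reset: what is moved stays moved. The work goes in short steps, Python scripts to look and compute and a shell command to move; the robot and the scene stay as the last step left them, time stands still between calls to the robot, and variables do not carry over. Pictures are saved under pics/ and viewed, and the job is handed in when it is done.

```bash
mkdir -p pics; cat > h.py <<'E'
import numpy as np, cv2
from station import env
def snap(n,fn=None):
    c=env.read_camera(n)
    if fn: cv2.imwrite('pics/'+fn,c['img'])
    return c
def ray(c,u,v):
    K=c['camera_matrix'];k1=c['k1']
    xd=np.array([(u-K[0,2])/K[0,0],(v-K[1,2])/K[1,1]])
    p=cv2.undistortPoints(np.array([[[u,v]]],float),K,np.array([k1,0,0,0,0.]))[0,0]
    R=cv2.Rodrigues(np.array(c['rvec'],float))[0];t=np.array(c['tvec'],float).ravel()
    return -R.T@t, R.T@np.array([p[0],p[1],1])
def atz(c,u,v,z):
    o,d=ray(c,u,v); return o+d*(z-o[2])/d[2]
def proj(c,P):
    return cv2.projectPoints(np.array(P,float).reshape(-1,1,3),np.array(c['rvec'],float),np.array(c['tvec'],float),c['camera_matrix'],np.array([c['k1'],0,0,0,0.]))[0][:,0]
def crop(c,u,v,w,h,s,fn):
    i=c['img'][max(0,v-h):v+h,max(0,u-w):u+w]
    cv2.imwrite('pics/'+fn,cv2.resize(i,None,fx=s,fy=s,interpolation=cv2.INTER_CUBIC))
E
python3 - <<'E'
from h import *
import pickle
d={}
for n in('side','top'):
    c=snap(n,n+'0.png'); d[n]=c
    print(n,c['camera_matrix'].tolist(),c['k1'],ray(c,320,240))
pickle.dump(d,open('c0.pkl','wb'))
print(env.read_state())
E
```

```text
side [[537.2904342431432, 0.0, 328.0043485290806], [0.0, 537.2904342431432, 246.7227449808218], [0.0, 0.0, 1.0]] 0.036119895234494825 (array([ 0.46634608, -0.91555281,  0.98628358]), array([-0.00382917,  0.72036003, -0.69386256]))
top [[497.29353095026926, 0.0, 322.1726331046566], [0.0, 497.29353095026926, 242.7183482502362], [0.0, 0.0, 1.0]] -0.1343238772302931 (array([0.24761292, 0.01997192, 1.28661595]), array([ 0.19501925, -0.01254049, -0.98074421]))
{'time_s': 0.1, 'qpos': array([ 1.02788903e+00,  2.45767822e-01,  1.55893141e+00, -3.35165042e-06,
        1.33874219e+00, -1.74109766e-01]), 'qvel': array([-0.00117114, -0.0005875 , -0.00207704,  0.00085729, -0.00204389,
       -0.00064555]), 'joint_torque': array([ 3.41393634e-04, -4.30669069e+01, -3.27131045e+01, -1.02487143e-04,
        2.73804406e-03, -1.05201104e-05]), 'eef_pos': array([0.23405511, 0.6058517 , 0.2412543 ]), 'ee_rot': array([[-9.52329497e-04, -9.32761631e-01,  3.60492487e-01],
       [-1.58461612e-03,  3.60493605e-01,  9.32760339e-01],
       [-9.99998291e-01,  3.17052980e-04, -1.82137781e-03]]), 'force': array([0.19494573, 0.19270591, 0.06966017]), 'wrist_torque': array([ 0.05525249, -0.01453686, -0.01606495]), 'width': 0.08550081902821374}
```

View pics/side0.png

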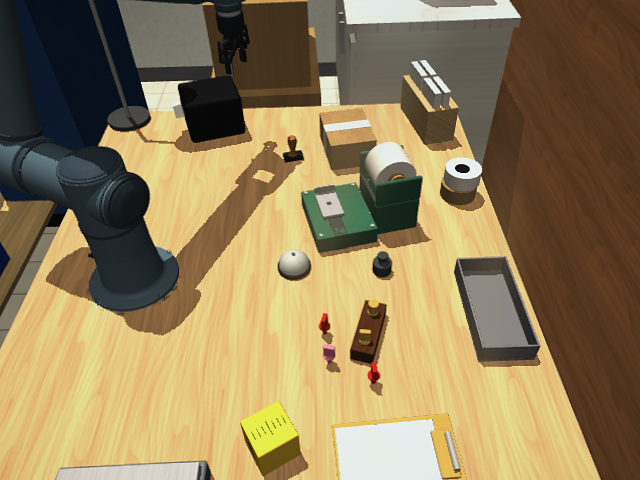

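View pics/top0.png

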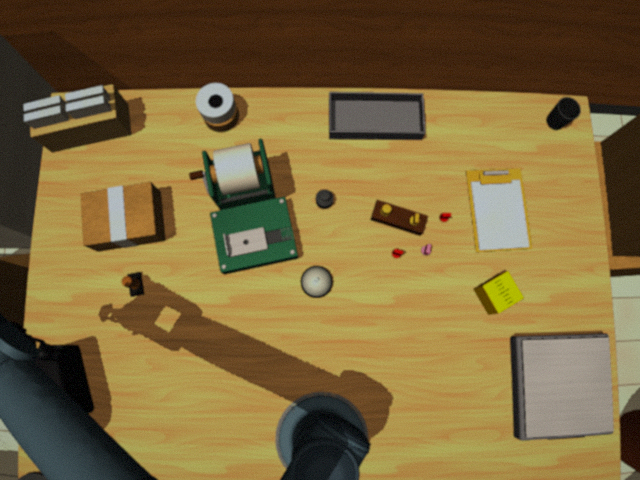

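```bash
python3 - <<'E'
from h import *
import pickle
d=pickle.load(open('c0.pkl','rb'))
crop(d['side'],355,335,50,50,8,'s1.png')
crop(d['side'],350,215,60,50,7,'s2.png')
a=d['top']
crop(a,410,225,50,37,8,'t1.png')
crop(a,253,220,65,48,6,'t2.png')
E
```

```text
(no output)
```

View pics/s1.png

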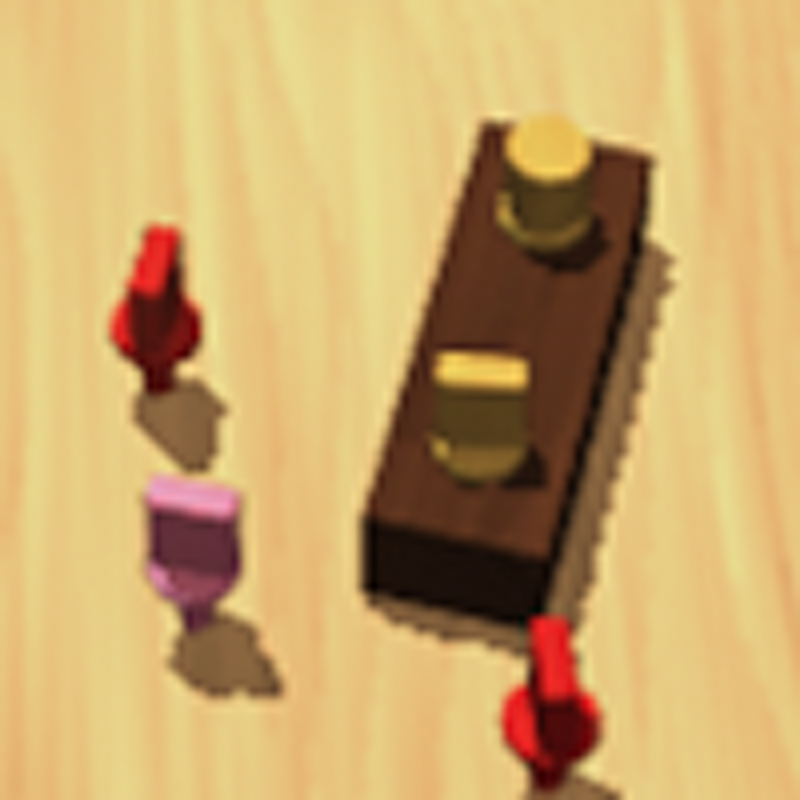

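View pics/s2.png

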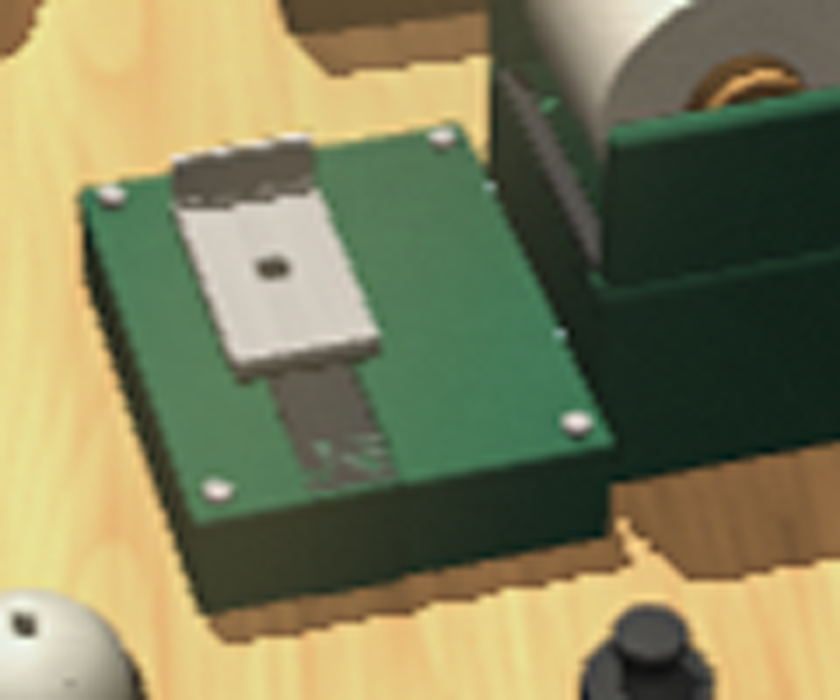

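View pics/t1.png

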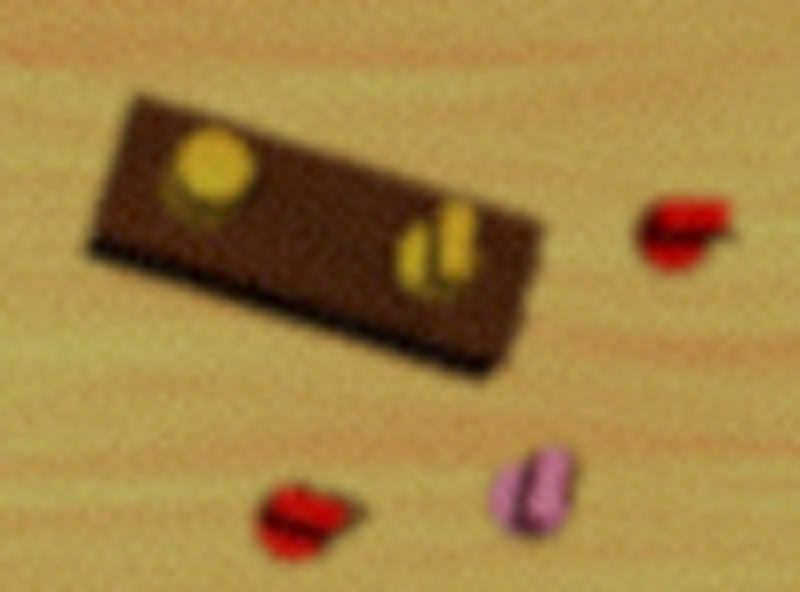

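View pics/t2.png

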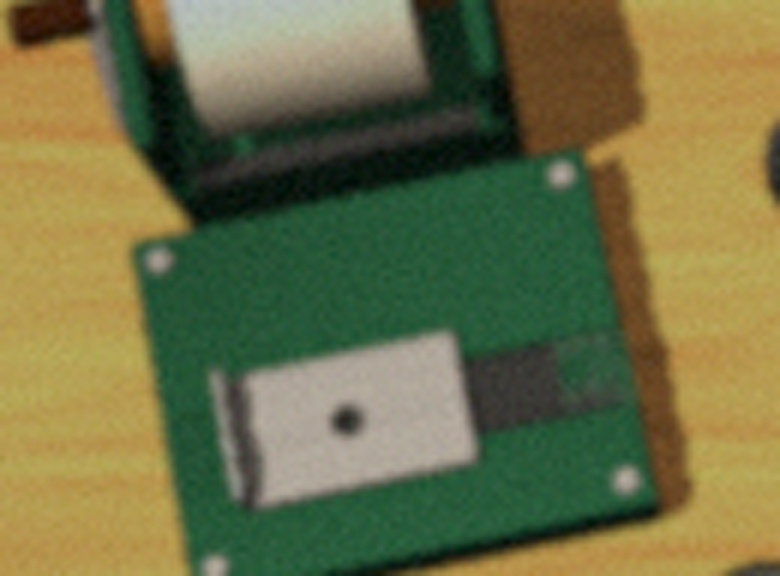

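```bash
cat >> h.py <<'E'
def tri(pts):
    A=np.zeros((3,3));b=np.zeros(3)
    for c,u,v in pts:
        o,d=ray(c,u,v);d=d/np.linalg.norm(d);M=np.eye(3)-np.outer(d,d);A+=M;b+=M@o
    return np.linalg.solve(A,b)
E
python3 - <<'E'
from h import *
import pickle
d=pickle.load(open('c0.pkl','rb'));s=d['side'];t=d['top']
def both(n,a,b,z):
    print(n,atz(s,*a,z)[:2].round(4),atz(t,*b,z)[:2].round(4),tri([(s,*a),(t,*b)]).round(4))
S1=lambda x,y:(305+x/8-.44,285+y/8-.44)
S2=lambda x,y:(290+x/7-.43,165+y/7-.43)
T1=lambda x,y:(360+x/8-.44,188+y/8-.44)
T2=lambda x,y:(188+x/6-.42,172+y/6-.42)
both('wing',S1(482,370),T1(457,242),.070)
both('knob',S1(549,150),T1(215,165),.067)
both('ghole',S2(273,267),T2(348,420),.0585)
both('bedc near+y?',S2(85,190),(0,0),.05)
for p in [(85,190),(455,125),(610,440),(200,522)]: print('bed s',atz(s,*S2(*p),.05).round(4))
for p in [(138,243),(582,152),(658,510),(190,585)]: print('bed t',atz(t,*T2(*p),.05).round(4))
print('wing ends s',atz(s,*S1(434,370),.07),atz(s,*S1(530,374),.07))
print('wing ends t',atz(t,*T1(459,203),.07),atz(t,*T1(455,282),.07))
print('rest s',[atz(s,*S1(*p),.036).round(4) for p in [(485,122),(652,157),(545,558),(365,520)]])
print('rest t',[atz(t,*T1(*p),.036).round(4) for p in [(138,95),(545,222),(497,365),(92,240)]])
print('guide s',[atz(s,*S2(*p),.0585).round(4) for p in [(320,190),(380,335),(235,365),(180,208)]])
print('guide t',[atz(t,*T2(*p),.0585).round(4) for p in [(455,330),(480,460),(262,505),(240,377)]])
print('lip top s',[atz(s,*S2(*p),.0805).round(4) for p in [(175,157),(312,137)]])
print('weight top s',atz(s,*S2(650,635),.055),'bell',atz(s,*S2(25,625),.058))
E
```

```text
wing [ 0.549  -0.2423] [ 0.5473 -0.2411] [ 0.5484 -0.2413  0.0684]
knob [ 0.5736 -0.1671] [ 0.5729 -0.1648] [ 0.5737 -0.1652  0.0645]
ghole [0.4873 0.1903] [0.4876 0.1917] [0.4875 0.1918 0.0573]
bedc near+y? [0.4148 0.2515] [1.2635 1.0111] [0.5371 0.1929 0.5356]
bed s [0.4148 0.2515 0.05  ]
bed s [0.5635 0.285  0.05  ]
bed s [0.6076 0.0956 0.05  ]
bed s [0.4566 0.0598 0.05  ]
bed t [0.5665 0.2856 0.05  ]
bed t [0.6068 0.0954 0.05  ]
bed t [0.4509 0.0615 0.05  ]
bed t [0.4187 0.2576 0.05  ]
wing ends s [ 0.53646703 -0.24176247  0.07      ] [ 0.5613622  -0.24414185  0.07      ]
wing ends t [ 0.56004748 -0.24222805  0.07      ] [ 0.53424395 -0.23988154  0.07      ]
rest s [array([ 0.5599, -0.1308,  0.036 ]), array([ 0.606 , -0.1458,  0.036 ]), array([ 0.5635, -0.278 ,  0.036 ]), array([ 0.5174, -0.2642,  0.036 ])]
rest t [array([ 0.6047, -0.1449,  0.036 ]), array([ 0.5625, -0.2778,  0.036 ]), array([ 0.5147, -0.2598,  0.036 ]), array([ 0.5558, -0.1286,  0.036 ])]
guide s [array([0.5072, 0.236 , 0.0585]), array([0.526 , 0.1487, 0.0585]), array([0.4713, 0.1346, 0.0585]), array([0.4523, 0.2278, 0.0585])]
guide t [array([0.5263, 0.1475, 0.0585]), array([0.4706, 0.1359, 0.0585]), array([0.4514, 0.2268, 0.0585]), array([0.506 , 0.2379, 0.0585])]
lip top s [array([0.4511, 0.2318, 0.0805]), array([0.5045, 0.2414, 0.0805])]
weight top s [ 0.61102025 -0.00957928  0.055     ] bell [0.39499113 0.00298744 0.058     ]
```

Candidates in the side view: the yellow winged screw at (365,335), the yellow round knob screw at (374,308), reds at (324,323) and (374,373), and pink at (329,352). The brass winged one in the rest, at the −y hole, is the target. The close crop shows its flat wing on a flange, and both cameras agree to 2 mm at (0.548, -0.242). It also matches the rest's geometry.

```bash
python3 -m pendant '[[0,-1,-2,-7.9],[0,-2.3,-4.6,-7.9],[0,-2.3,-4.8,0],[0,-2.3,-4.8,0],[0,-2.3,-4.8,0],[0,-2.3,-4.8,0],[0,-2.3,-4.8,0],[0,-2.3,-4.8,0],[0,-2.3,-4.8,0],[0,-2.3,-4.8,0],[0,-2.3,-4.8,0],[0,-2.3,-4.8,0],[0,-2.3,-4.8,0],[0,-2.3,-4.8,0],[0,-2.3,-4.8,0],[0,-2.3,-4.8,0],[0,-1,-2,0],[0,-0.5,-1,0],[0,0,0,0],[0,0,0,0]]' 0.5 30
```

```text
time_s: 2.6
eef_pos: [0.5184, -0.195, 0.2422]
ee_rot: [[-0.0, -0.996, 0.092], [0.0, 0.092, 0.996], [-1.0, 0.0, 0.0]]
force: [-0.2, -0.2, -0.0]
width: 0.0427
```

```bash
cat > g.py <<'E'
import sys
from h import *
s=env.read_state();R=s['ee_rot'];p=s['eef_pos']
g=np.array([float(x) for x in sys.argv[1:4]])
yaw=np.degrees(np.arctan2(R[1,2],R[0,2]))
print('t',round(s['time_s'],2),'p',p.round(4),'tool shift cm',(R.T@(g-p)*100).round(2),'yaw',yaw.round(2),'F',s['force'].round(1),'T',s['wrist_torque'].round(2),'w',round(s['width'],4),'x',R[:,0].round(3))
E
python3 g.py .5482 -.2417 .12
python3 - <<'E'
from h import *
import pickle
d=pickle.load(open('c0.pkl','rb'));s=d['side'];t=d['top']
print(tri([(s,305+553/8,285+628/8),(t,360+715/8,188+207/8)]),tri([(s,305+162/8,285+235/8),(t,360+330/8,188+510/8)]))
E
```

```text
t 2.6 p [ 0.5184 -0.195   0.2422] tool shift cm [12.22 -3.4  -4.38] yaw 84.75 F [-0.2 -0.2 -0. ] T [ 0.03  0.02 -0.03] w 0.0427 x [-0.  0. -1.]
[ 0.55887487 -0.32513099  0.07360001] [ 0.46364624 -0.1976754   0.07155657]
```

```bash
python3 -m pendant '[[2,-1.7,-2.2,0],[4,-1.7,-2.2,0],[4,0,0,0],[2.2,0,0,0],[0,0,0,0],[0,0,0,0]]'; python3 g.py .5482 -.2417 .0545
python3 - <<'E'
from h import *
import pickle
c=snap('side','s3.png');t=snap('top');pickle.dump((c,t),open('c1.pkl','wb'))
crop(c,365,310,50,50,8,'s3c.png'); crop(t,410,225,50,37,8,'t3c.png')
E
```

```text
time_s: 3.35
eef_pos: [0.5492, -0.2431, 0.1218]
ee_rot: [[0.002, -0.996, 0.092], [-0.001, 0.092, 0.996], [-1.0, -0.002, -0.001]]
force: [0.1, 0.1, 0.5]
width: 0.0428
t 3.35 p [ 0.5492 -0.2431  0.1218] tool shift cm [6.73 0.12 0.13] yaw 84.72 F [0.1 0.1 0.5] T [ 0.01  0.02 -0.01] w 0.0428 x [ 0.002 -0.001 -1.   ]
```

View pics/s3c.png

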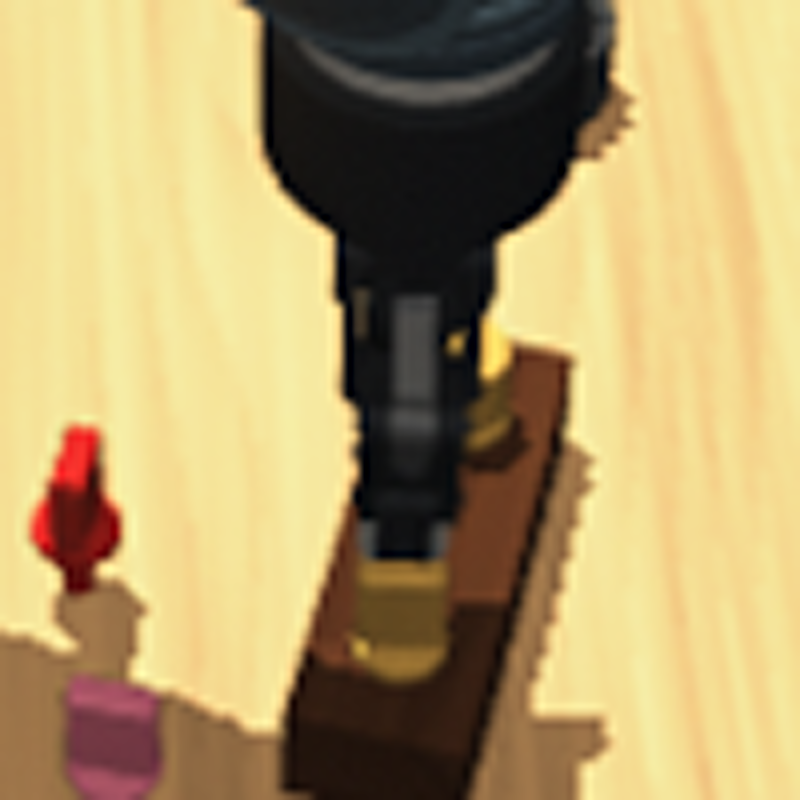

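View pics/t3c.png

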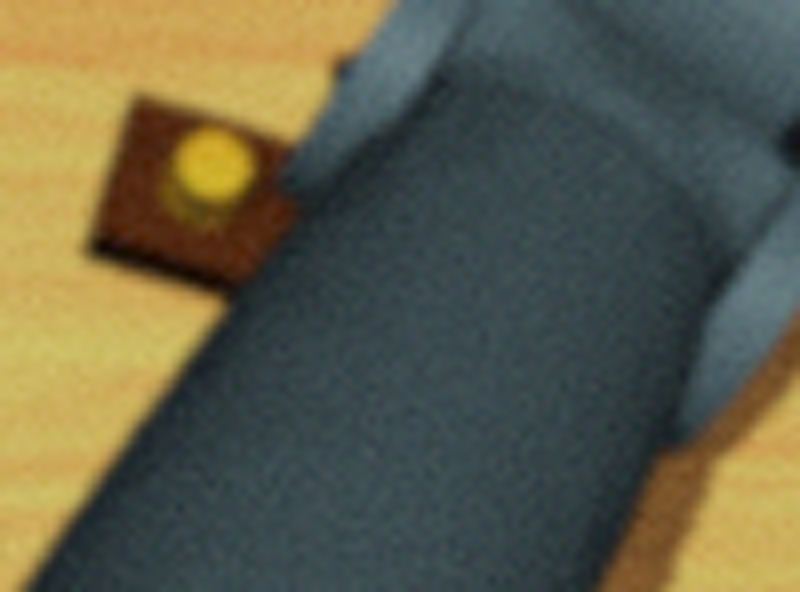

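The side crop shows the finger centred over the brass wing (crop x ≈ 405), aligned with its face. Next I descend and grip.

```bash
python3 -m pendant '[[2,0.1,0.1,0],[2,0,0,0],[1.5,0,0,0],[1.0,0,0,0],[0,0,0,0],[0,0,0,0]]'; python3 g.py .5482 -.2417 .0545; python3 -m pendant '[[0,0,0,0],[0,0,0,0],[0,0,0,0],[0,0,0,0]]' 0.0 40;python3 g.py .5482 -.2417 .0545
```

```text
time_s: 4.2
eef_pos: [0.5479, -0.2425, 0.0558]
ee_rot: [[0.001, -0.996, 0.093], [-0.001, 0.093, 0.996], [-1.0, -0.001, -0.001]]
force: [0.0, 0.2, 0.2]
width: 0.043
t 4.2 p [ 0.5479 -0.2425  0.0558] tool shift cm [ 0.13 -0.02  0.08] yaw 84.67 F [0.  0.2 0.2] T [-0.03  0.01  0.04] w 0.043 x [ 0.001 -0.001 -1.   ]
time_s: 4.7
eef_pos: [0.548, -0.2425, 0.056]
ee_rot: [[0.001, -0.996, 0.093], [-0.001, 0.093, 0.996], [-1.0, -0.001, -0.001]]
force: [-0.6, 0.3, 4.1]
width: 0.0089
t 4.7 p [ 0.548  -0.2425  0.056 ] tool shift cm [ 0.15 -0.02  0.08] yaw 84.67 F [-0.6  0.3  4.1] T [ 0.02  0.04 -0.02] w 0.0089 x [ 0.001 -0.001 -1.   ]
```

```bash
python3 -m pendant '[[-0.5,0,0,0],[-1.5,0,0,0],[-2,0,0,0],[-3,0,0,0],[-3,0,0,0],[-2,0,0,0],[-1,0,0,0],[0,0,0,0],[0,0,0,0]]'; python3 g.py .4875 .191 .15
python3 - <<'E'
from h import *
c=snap('side'); crop(c,365,280,50,50,8,'s4c.png')
E
```

```text
time_s: 5.82
eef_pos: [0.5468, -0.2417, 0.1839]
ee_rot: [[-0.002, -0.996, 0.093], [0.001, 0.093, 0.996], [-1.0, 0.002, 0.001]]
force: [0.2, -0.4, -0.3]
width: 0.0093
t 5.83 p [ 0.5468 -0.2417  0.1839] tool shift cm [ 3.46  9.92 42.53] yaw 84.67 F [ 0.2 -0.4 -0.3] T [-0.05 -0.    0.02] w 0.0093 x [-0.002  0.001 -1.   ]
```

View pics/s4c.png

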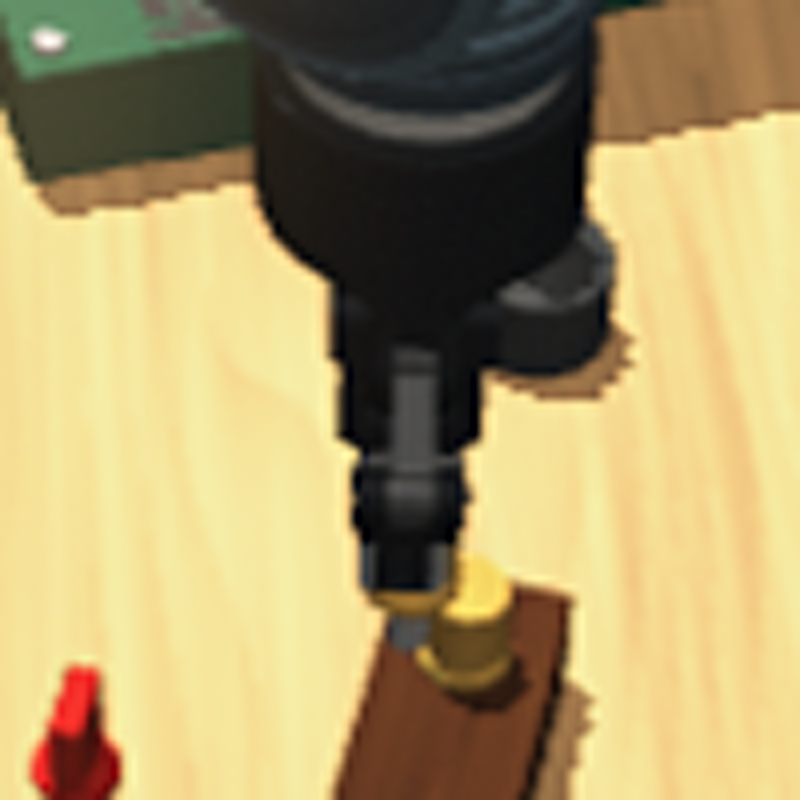

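The screw is held upright, with the flange just below the fingertips at crop (405,600) and the bare shank tip visible. Next I carry it to the guide.

```bash
python3 -m pendant '[[0,0,0,-8.9],[0,0,0,-8.9],[0,-0.2,2,0],[0,-0.4,4,0],[0,-0.4,4.8,0],[0,-0.4,4.8,0],[0,-0.4,4.8,0],[0,-0.4,4.8,0],[0,-0.4,4.8,0],[0,-0.4,4.8,0],[0,-0.4,4,0],[0,-0.2,3,0],[0.5,0,1.5,0],[2,0,0,0],[2,0,0,0],[0.8,0,0,0],[0,0,0,0],[0,0,0,0]]'; python3 g.py .4875 .191 .125
python3 - <<'E'
from h import *
import pickle
c=snap('side','s5.png');t=snap('top','t5.png');pickle.dump((c,t),open('c2.pkl','wb'))
crop(c,340,190,60,50,7,'s5c.png'); crop(t,250,230,65,48,6,'t5c.png')
E
```

```text
time_s: 8.12
eef_pos: [0.4897, 0.1884, 0.1331]
ee_rot: [[0.001, -0.977, -0.215], [0.0, -0.215, 0.977], [-1.0, -0.001, -0.0]]
force: [-0.6, 0.1, -1.4]
width: 0.0093
t 8.12 p [0.4897 0.1884 0.1331] tool shift cm [0.81 0.16 0.3 ] yaw 102.43 F [-0.6  0.1 -1.4] T [ 0.01 -0.05  0.01] w 0.0093 x [ 0.001  0.    -1.   ]
```

View pics/s5c.png

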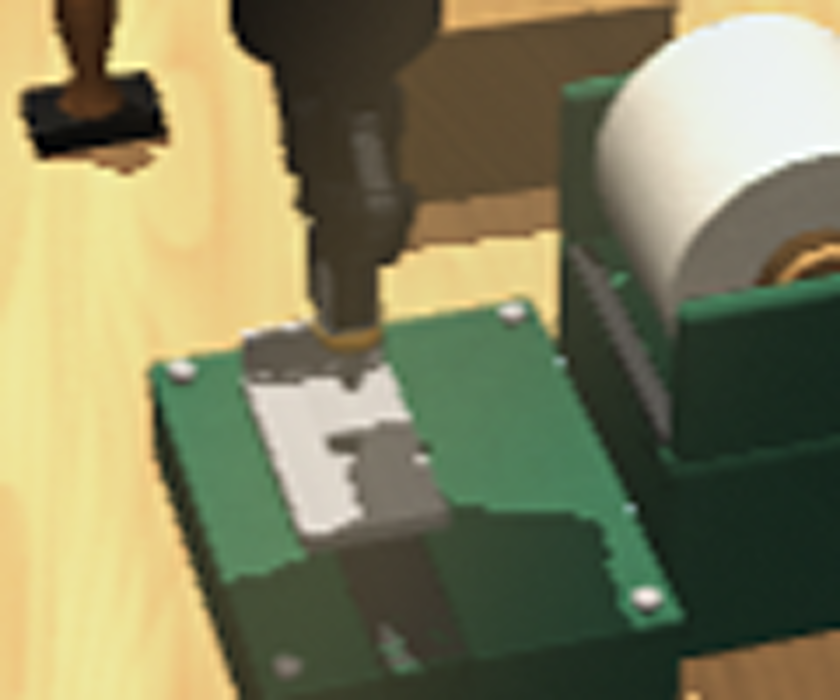

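View pics/t5c.png

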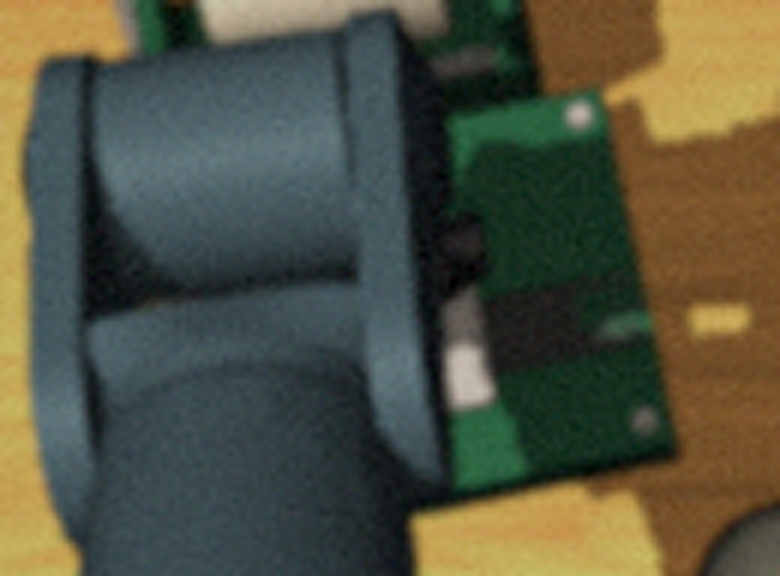

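```bash
python3 - <<'E'
from h import *
import pickle
c,t=pickle.load(open('c2.pkl','rb'))
u,v=280+352/7-.43,140+388/7-.43
p=env.read_state()['eef_pos'];print(p,env.read_state()['time_s'])
for z in (p[2]-.046,p[2]-.044): print(atz(c,u,v,z))
print(proj(c,[p-[0,0,.046],p-[0,0,.02],[.4875,.191,.0585]]))
crop(c,330,195,20,20,20,'s5d.png')
E
```

```text
[0.48976041 0.18842089 0.13318404] 8.225
[0.49104303 0.18742824 0.08718404]
[0.49098809 0.18497472 0.08918404]
[[329.35665253 194.77635015]
 [329.20017462 186.99003439]
 [328.64833818 202.54185803]]
```

View pics/s5d.png

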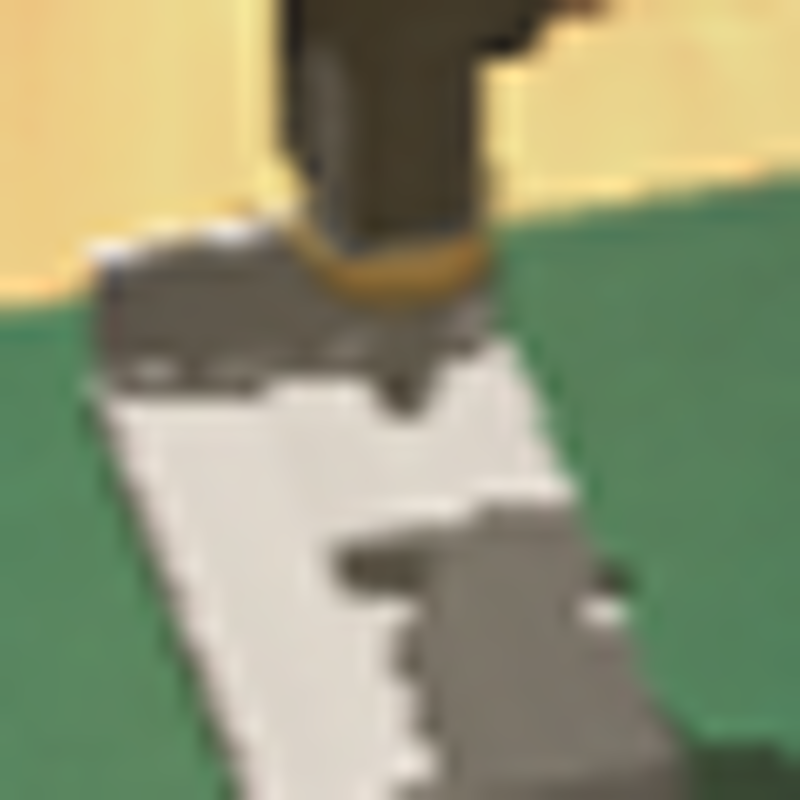

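Tip seen at (330,195), against a predicted (329.4,194.8), which agrees within about 1 mm. The hole is partly visible at (328.2,203). I close in to just above it and compare again.

```bash
python3 -m pendant '[[0.8,0.1,0.2,0],[1,0.1,0.1,0],[0.7,0,0,0],[0,0,0,0],[0,0,0,0],[0,0,0,0]]'; python3 g.py .487 .191 .1045
python3 - <<'E'
from h import *
import pickle
c=snap('side');pickle.dump(c,open('c3.pkl','wb'))
crop(c,330,200,20,20,20,'s6d.png')
p=env.read_state()['eef_pos']
print((proj(c,[p-[0,0,.046],[.487,.191,.0585]])-[310,180])*20)
E
```

```text
time_s: 8.98
eef_pos: [0.4869, 0.1909, 0.1077]
ee_rot: [[0.001, -0.976, -0.216], [0.0, -0.216, 0.976], [-1.0, -0.001, -0.0]]
force: [-0.9, 0.1, -0.5]
width: 0.0092
t 8.97 p [0.4869 0.1909 0.1077] tool shift cm [ 0.32 -0.01  0.  ] yaw 102.47 F [-0.9  0.1 -0.5] T [ 0.02 -0.06  0.06] w 0.0092 x [ 0.001  0.    -1.   ]
[[367.5874042  433.21685222]
 [369.23547924 450.96476949]]
```

View pics/s6d.png

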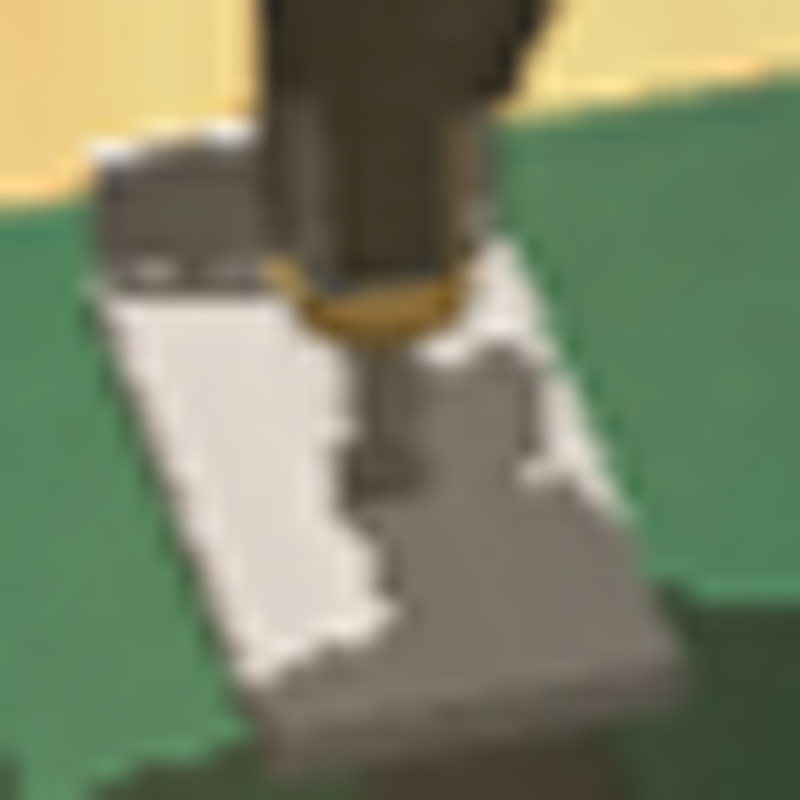

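The shank, at crop x ≈ 383, sits over the hole at ≈ 375–382. I lower gently into the guide, nudging x by −0.5 mm.

```bash
python3 -m pendant '[[0.2,0.05,0,0],[0.15,0,0,0],[0.1,0,0,0],[0.1,0,0,0],[0,0,0,0]]'; python3 g.py .487 .191 .1045; python3 -m pendant '[[0.1,0,0,0],[0.1,0,0,0],[0.1,0,0,0],[0,0,0,0]]'; python3 g.py .487 .191 .096
```

```text
time_s: 9.65
eef_pos: [0.486, 0.1908, 0.1017]
ee_rot: [[-0.0, -0.976, -0.216], [-0.0, -0.216, 0.976], [-1.0, 0.0, 0.0]]
force: [0.0, -0.2, -0.4]
width: 0.0092
t 9.65 p [0.486  0.1908 0.1017] tool shift cm [-0.28 -0.1  -0.  ] yaw 102.47 F [ 0.  -0.2 -0.4] T [ 0.01  0.   -0.03] w 0.0092 x [-0. -0. -1.]
time_s: 10.15
eef_pos: [0.486, 0.1908, 0.0987]
ee_rot: [[-0.0, -0.976, -0.216], [-0.0, -0.216, 0.976], [-1.0, 0.0, -0.0]]
force: [0.0, 0.0, -0.1]
width: 0.0092
t 10.15 p [0.486  0.1908 0.0987] tool shift cm [ 0.27 -0.1   0.  ] yaw 102.47 F [ 0.   0.  -0.1] T [ 0.01  0.02 -0.01] w 0.0092 x [-0. -0. -1.]
```

The tip is about 6 mm into the guide with no contact force. Next I feel for the bar.

```bash
for i in 1; do python3 -m pendant '[[0.1,0,0,0],[0.05,0,0,0],[0.05,0,0,0],[0,0,0,0]]'; done; python3 g.py .487 .191 .096; python3 -m pendant '[[0.05,0,0,0],[0,0,0,0]]'; python3 g.py .487 .191 .096
```

```text
time_s: 10.65
eef_pos: [0.486, 0.1908, 0.0967]
ee_rot: [[-0.0, -0.976, -0.216], [-0.0, -0.216, 0.976], [-1.0, 0.0, 0.0]]
force: [0.1, -0.4, 0.3]
width: 0.0088
t 10.65 p [0.486  0.1908 0.0967] tool shift cm [ 0.07 -0.1   0.  ] yaw 102.47 F [ 0.1 -0.4  0.3] T [-0.    0.03 -0.03] w 0.0088 x [-0. -0. -1.]
time_s: 10.9
eef_pos: [0.486, 0.1908, 0.0963]
ee_rot: [[-0.0, -0.976, -0.216], [-0.0, -0.216, 0.976], [-1.0, 0.0, 0.0]]
force: [0.1, 0.2, -1.6]
width: 0.0089
t 10.9 p [0.486  0.1908 0.0963] tool shift cm [ 0.03 -0.1  -0.  ] yaw 102.47 F [ 0.1  0.2 -1.6] T [-0.01  0.01 -0.03] w 0.0089 x [-0. -0. -1.]
```

```bash
for i in 1 2; do python3 -m pendant '[[0.03,0,0,0],[0,0,0,0]]' >/dev/null; python3 g.py .487 .191 .096; done
```

```text
t 11.15 p [0.4861 0.1908 0.096 ] tool shift cm [ 0.   -0.09 -0.  ] yaw 102.47 F [-0.1 -0.9 -0.5] T [0.09 0.02 0.02] w 0.0093 x [ 0.  0. -1.]
t 11.4 p [0.4862 0.1908 0.0959] tool shift cm [-0.01 -0.09  0.  ] yaw 102.47 F [-1.9  0.3  2.1] T [-0.04  0.15  0.  ] w 0.0092 x [ 0.  0. -1.]
```

Contact felt at TCP z ≈ 0.0958. Now I slide the guide toward −y in 3 mm steps, probing lightly after each.

```bash
python3 -m pendant '[[-0.05,0,-0.1,0],[0,0,-0.1,0],[0,0,-0.1,0],[0,0,0,0],[0.05,0,0,0],[0.05,0,0,0],[0,0,0,0]]' >/dev/null; python3 g.py .487 .191 .096
```

```text
t 12.28 p [0.4869 0.1879 0.0958] tool shift cm [-0.02 -0.07  0.3 ] yaw 102.48 F [-2.   0.7  4.1] T [0.13 0.4  0.06] w 0.0091 x [ 0. -0. -1.]
```

```bash
python3 -m pendant '[[-0.1,0,-0.1,0],[0,0,-0.1,0],[0,0,-0.1,0],[0,0,0,0]]' >/dev/null; python3 g.py .487 .191 .096;python3 -m pendant '[[0.05,0,0,0],[0.05,0,0,0],[0,0,0,0]]' >/dev/null; python3 g.py .487 .191 .096; 
```

```text
t 12.78 p [0.4875 0.1848 0.0961] tool shift cm [ 0.01 -0.09  0.62] yaw 102.46 F [ 0.9  1.5 -0. ] T [ 0.25 -0.14 -0.  ] w 0.0094 x [ 0. -0. -1.]
t 13.15 p [0.4876 0.1849 0.0958] tool shift cm [-0.02 -0.07  0.61] yaw 102.48 F [-1.2  0.3  4.7] T [0.01 0.31 0.03] w 0.0094 x [ 0. -0. -1.]
```

```bash
python3 -m pendant '[[-0.1,0,-0.1,0],[0,0,-0.1,0],[0,0,-0.1,0],[0,0,0,0]]' >/dev/null; python3 g.py .487 .191 .096;python3 -m pendant '[[0.05,0,0,0],[0.05,0,0,0],[0,0,0,0]]' >/dev/null; python3 g.py .487 .191 .096; 
python3 - <<'E'
from h import *
import pickle
c=snap('side');pickle.dump(c,open('c4.pkl','wb'))
crop(c,330,200,30,30,14,'s7d.png')
E
```

```text
t 13.65 p [0.488  0.1819 0.096 ] tool shift cm [ 0.   -0.1   0.91] yaw 102.46 F [ 1.2  0.8 -1. ] T [ 0.24 -0.19 -0.06] w 0.0093 x [ 0. -0. -1.]
t 14.03 p [0.4882 0.182  0.0958] tool shift cm [-0.02 -0.08  0.91] yaw 102.48 F [-1.2  0.2  4.9] T [0.03 0.27 0.04] w 0.0092 x [-0. -0. -1.]
```

View pics/s7d.png

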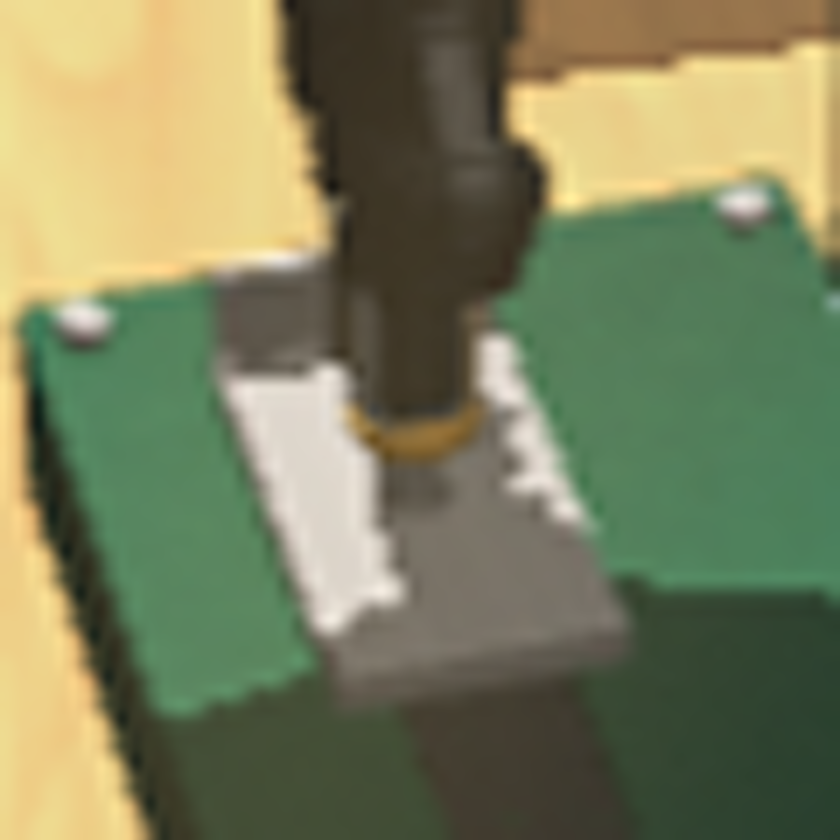

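The guide follows the screw: its front edge has moved toward −y. A sideways force suggests I'm slightly to −x, so I shift +x by 0.7 mm as I continue.

```bash
python3 -m pendant '[[-0.1,-0.07,-0.1,0],[0,0,-0.1,0],[0,0,-0.1,0],[0,0,0,0]]' >/dev/null; python3 g.py .487 .191 .096;python3 -m pendant '[[0.05,0,0,0],[0.05,0,0,0],[0,0,0,0]]' >/dev/null; python3 g.py .487 .191 .096; 
```

```text
t 14.57 p [0.4891 0.1791 0.096 ] tool shift cm [-0.   -0.05  1.2 ] yaw 102.46 F [-1.3  1.5  0.8] T [ 0.41  0.29 -0.  ] w 0.0091 x [-0.001 -0.    -1.   ]
t 14.95 p [0.4893 0.1792 0.0958] tool shift cm [-0.02 -0.03  1.2 ] yaw 102.48 F [-3.8  1.   6.8] T [ 0.31  0.8  -0.01] w 0.0089 x [-0.001 -0.    -1.   ]
```

```bash
python3 -m pendant '[[-0.1,0,-0.1,0],[0,0,-0.1,0],[0,0,-0.1,0],[0,0,0,0]]' >/dev/null; python3 g.py .487 .191 .096;python3 -m pendant '[[0.05,0,0,0],[0.05,0,0,0],[0,0,0,0]]' >/dev/null; python3 g.py .487 .191 .096; 
```

```text
t 15.45 p [0.49   0.1761 0.096 ] tool shift cm [ 0.   -0.03  1.52] yaw 102.46 F [-0.2  1.8 -0.7] T [0.23 0.13 0.03] w 0.0091 x [ 0. -0. -1.]
t 15.82 p [0.4902 0.1762 0.0958] tool shift cm [-0.02 -0.01  1.52] yaw 102.48 F [-2.8  0.7  5.2] T [-0.    0.54 -0.06] w 0.0092 x [ 0.    -0.001 -1.   ]
```

```bash
python3 -m pendant '[[-0.1,0,-0.1,0],[0,0,-0.1,0],[0,0,-0.1,0],[0,0,0,0]]' >/dev/null; python3 g.py .487 .191 .096;python3 -m pendant '[[0.05,0,0,0],[0.05,0,0,0],[0,0,0,0]]' >/dev/null; python3 g.py .487 .191 .096; 
```

```text
t 16.32 p [0.4907 0.1732 0.0961] tool shift cm [ 0.01 -0.03  1.81] yaw 102.46 F [-0.2  1.5 -0.2] T [ 0.22  0.06 -0.06] w 0.0092 x [ 0. -0. -1.]
t 16.7 p [0.4909 0.1733 0.0958] tool shift cm [-0.02 -0.01  1.81] yaw 102.48 F [-1.7  0.2  4.8] T [ 0.09  0.46 -0.02] w 0.0096 x [ 0. -0. -1.]
```

```bash
python3 -m pendant '[[-0.1,0,-0.1,0],[0,0,-0.1,0],[0,0,-0.1,0],[0,0,0,0]]' >/dev/null; python3 g.py .487 .191 .096;python3 -m pendant '[[0.05,0,0,0],[0.05,0,0,0],[0,0,0,0]]' >/dev/null; python3 g.py .487 .191 .096; 
```

```text
t 17.2 p [0.4913 0.1703 0.0961] tool shift cm [ 0.   -0.03  2.11] yaw 102.46 F [ 0.4  1.3 -0.9] T [ 0.23 -0.05 -0.02] w 0.0095 x [-0. -0. -1.]
t 17.57 p [0.4915 0.1704 0.0958] tool shift cm [-0.02 -0.01  2.11] yaw 102.48 F [-3.2  1.2  5.9] T [0.07 0.42 0.05] w 0.009 x [ 0. -0. -1.]
```

```bash
python3 -m pendant '[[-0.1,0,-0.1,0],[0,0,-0.1,0],[0,0,-0.1,0],[0,0,0,0]]' >/dev/null; python3 g.py .487 .191 .096;python3 -m pendant '[[0.05,0,0,0],[0.05,0,0,0],[0,0,0,0]]' >/dev/null; python3 g.py .487 .191 .096; 
```

```text
t 18.07 p [0.4919 0.1674 0.0961] tool shift cm [ 0.   -0.03  2.41] yaw 102.46 F [ 0.2  1.7 -0.5] T [0.31 0.05 0.01] w 0.0094 x [-0. -0. -1.]
t 18.45 p [0.4921 0.1675 0.0958] tool shift cm [-0.02 -0.01  2.41] yaw 102.48 F [-3.1  1.1  5.7] T [ 0.07  0.48 -0.02] w 0.009 x [-0. -0. -1.]
```

```bash
python3 -m pendant '[[-0.1,0,-0.1,0],[0,0,-0.1,0],[0,0,-0.1,0],[0,0,0,0]]' >/dev/null; python3 g.py .487 .191 .096;python3 -m pendant '[[0.05,0,0,0],[0.05,0,0,0],[0,0,0,0]]' >/dev/null; python3 g.py .487 .191 .096; 
```

```text
t 18.95 p [0.4925 0.1645 0.096 ] tool shift cm [ 0.   -0.03  2.71] yaw 102.46 F [-0.5  1.7 -1. ] T [0.25 0.04 0.02] w 0.0092 x [-0. -0. -1.]
t 19.32 p [0.4927 0.1645 0.0958] tool shift cm [-0.02 -0.01  2.71] yaw 102.48 F [-1.6 -0.5  5.4] T [0.07 0.47 0.01] w 0.0093 x [-0. -0. -1.]
```

```bash
python3 -m pendant '[[-0.1,0,-0.1,0],[0,0,-0.1,0],[0,0,-0.1,0],[0,0,0,0]]' >/dev/null; python3 g.py .487 .191 .096;python3 -m pendant '[[0.05,0,0,0],[0.05,0,0,0],[0,0,0,0]]' >/dev/null; python3 g.py .487 .191 .096; 
```

```text
t 19.82 p [0.4932 0.1615 0.096 ] tool shift cm [ 0.   -0.03  3.01] yaw 102.46 F [-0.5  0.8 -1.3] T [ 0.3  -0.02  0.02] w 0.0089 x [-0. -0. -1.]
t 20.2 p [0.4934 0.1616 0.0954] tool shift cm [-0.06 -0.01  3.01] yaw 102.47 F [-0.5  0.3  1.5] T [0.08 0.23 0.01] w 0.0089 x [ 0. -0. -1.]
```

```bash
python3 -m pendant '[[-0.1,0,-0.1,0],[0,0,-0.1,0],[0,0,-0.1,0],[0,0,0,0]]' >/dev/null; python3 g.py .487 .191 .096;python3 -m pendant '[[0.05,0,0,0],[0.05,0,0,0],[0,0,0,0]]' >/dev/null; python3 g.py .487 .191 .096; 
```

```text
t 20.7 p [0.4938 0.1586 0.096 ] tool shift cm [ 0.   -0.04  3.31] yaw 102.46 F [-0.   0.7 -1.5] T [0.22 0.03 0.02] w 0.0095 x [-0. -0. -1.]
t 21.07 p [0.4939 0.1587 0.0952] tool shift cm [-0.08 -0.02  3.3 ] yaw 102.47 F [-0.5  0.5 -0.2] T [ 0.15  0.01 -0.02] w 0.0095 x [ 0. -0. -1.]
```

At 33 mm of travel the resistance is gone and z goes lower (0.0952), so the tip is in the bar hole. I probe deeper.

```bash
python3 -m pendant '[[0.05,0,0,0],[0.05,0,0,0],[0,0,0,0]]' >/dev/null; python3 g.py .487 .191 .096;python3 -m pendant '[[0.05,0,0,0],[0.05,0,0,0],[0,0,0,0]]' >/dev/null; python3 g.py .487 .191 .096; 
```

```text
t 21.45 p [0.4939 0.1587 0.0941] tool shift cm [-0.19 -0.03  3.3 ] yaw 102.47 F [ 0.2  0.1 -0.5] T [ 0.15 -0.04  0.01] w 0.0092 x [ 0. -0. -1.]
t 21.82 p [0.4938 0.1587 0.0931] tool shift cm [-0.29 -0.03  3.3 ] yaw 102.47 F [-0.   1.2 -1.1] T [ 0.19 -0.03  0.02] w 0.0094 x [-0. -0. -1.]
```

```bash
python3 -m pendant '[[0.05,0,-0.04,0],[0.05,0,0,0],[0,0,0,0]]' >/dev/null; python3 g.py .487 .191 .096;python3 -m pendant '[[0.05,0,0,0],[0.05,0,0,0],[0,0,0,0]]' >/dev/null; python3 g.py .487 .191 .096; python3 -m pendant '[[0.05,0,0,0],[0.05,0,0,0],[0,0,0,0]]' >/dev/null; python3 g.py .487 .191 .096;
```

```text
t 22.2 p [0.494  0.1584 0.0922] tool shift cm [-0.38 -0.02  3.33] yaw 102.47 F [-0.4  1.2 -1.2] T [ 0.29  0.05 -0.03] w 0.0093 x [ 0.  0. -1.]
t 22.57 p [0.494  0.1583 0.0911] tool shift cm [-0.49 -0.03  3.34] yaw 102.47 F [-0.8  1.7 -0.4] T [0.29 0.03 0.  ] w 0.0095 x [ 0.  0. -1.]
t 22.95 p [0.494  0.1583 0.0901] tool shift cm [-0.59 -0.03  3.34] yaw 102.47 F [-0.   1.   0.9] T [ 0.23  0.01 -0.  ] w 0.0091 x [ 0. -0. -1.]
```

The full shank is entering freely with no axial force. I continue down.

```bash
python3 -m pendant '[[0.1,0,0,0],[0.1,0,0,0],[0.1,0,0,0],[0,0,0,0]]' >/dev/null; python3 g.py .487 .191 .096;python3 -m pendant '[[0.1,0,0,0],[0.1,0,0,0],[0.1,0,0,0],[0,0,0,0]]' >/dev/null; python3 g.py .487 .191 .096; 
```

```text
t 23.45 p [0.4939 0.1583 0.087 ] tool shift cm [-0.9  -0.03  3.34] yaw 102.47 F [ 0.4  1.1 -1.4] T [ 0.21 -0.06 -0.01] w 0.0094 x [-0. -0. -1.]
t 23.95 p [0.4939 0.1583 0.0841] tool shift cm [-1.19 -0.03  3.34] yaw 102.47 F [ 0.5  2.2 -1.5] T [ 0.14 -0.03  0.04] w 0.0095 x [-0. -0. -1.]
```

```bash
python3 -m pendant '[[0.1,0,0,0],[0.1,0,0,0],[0.05,0,0,0],[0,0,0,0]]' >/dev/null; python3 g.py .487 .191 .096; python3 -m pendant '[[0.1,0,0,0],[0.05,0,0,0],[0,0,0,0]]' >/dev/null; python3 g.py .487 .191 .096;
```

```text
t 24.45 p [0.494  0.1583 0.0816] tool shift cm [-1.44 -0.03  3.34] yaw 102.47 F [-0.6  0.1 -0.4] T [ 0.16 -0.01  0.05] w 0.009 x [-0. -0. -1.]
t 24.82 p [0.494  0.1583 0.0801] tool shift cm [-1.59 -0.03  3.34] yaw 102.47 F [ 0.2  0.5 -0.2] T [ 0.17 -0.05  0.02] w 0.0093 x [ 0. -0. -1.]
```

```bash
for i in 1 2 3; do python3 -m pendant '[[0.05,0,0,0],[0,0,0,0]]' >/dev/null; python3 g.py .487 .191 .096; done
```

```text
t 25.07 p [0.494  0.1583 0.0797] tool shift cm [-1.63 -0.03  3.34] yaw 102.47 F [-0.6  0.6 -0.6] T [ 0.13  0.03 -0.02] w 0.0091 x [ 0. -0. -1.]
t 25.32 p [0.494  0.1583 0.0792] tool shift cm [-1.68 -0.03  3.34] yaw 102.47 F [-0.4  1.3 -0. ] T [ 0.19 -0.07  0.  ] w 0.0091 x [ 0. -0. -1.]
t 25.57 p [0.494  0.1583 0.0787] tool shift cm [-1.73 -0.02  3.34] yaw 102.47 F [0.9 1.5 0.6] T [ 0.13 -0.02  0.  ] w 0.0092 x [ 0. -0. -1.]
```

```bash
for i in 1 2 ; do python3 -m pendant '[[0.04,0,0,0],[0,0,0,0]]' >/dev/null; python3 g.py .487 .191 .096; done
python3 - <<'E'
from h import *
c=snap('side'); crop(c,335,200,30,30,14,'s8d.png')
E
```

```text
t 25.82 p [0.494  0.1583 0.0785] tool shift cm [-1.75 -0.02  3.34] yaw 102.47 F [-1.   0.3  3.6] T [ 0.09  0.2  -0.03] w 0.0089 x [-0. -0. -1.]
t 26.07 p [0.494  0.1583 0.0785] tool shift cm [-1.75 -0.02  3.34] yaw 102.48 F [-3.  -0.3  6.4] T [-0.    0.44  0.02] w 0.0095 x [-0. -0. -1.]
```

View pics/s8d.png

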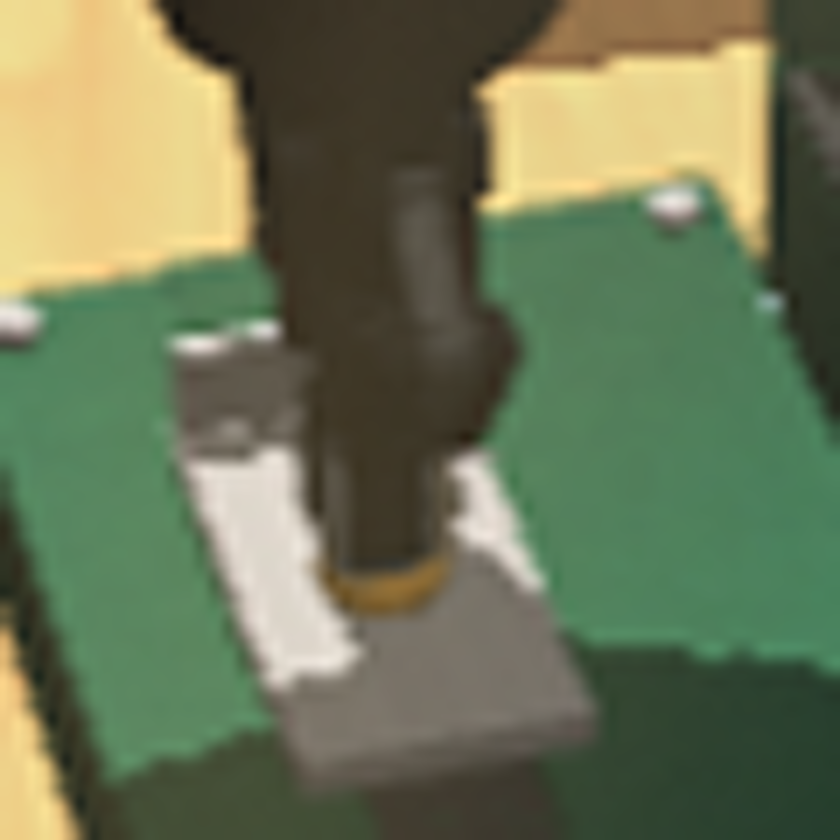

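The flange is seated on the guide: contact at z = 0.0785, exactly as predicted, 6 N. I relax the force, open part way because of the lip, and lift straight up.

```bash
python3 -m pendant '[[-0.05,0,0,0],[0,0,0,0]]' >/dev/null; python3 g.py .494 .1583 .2; python3 -m pendant '[[0,0,0,0],[0,0,0,0],[0,0,0,0],[0,0,0,0]]' 0.3 >/dev/null;python3 g.py .494 .1583 .2
```

```text
t 26.38 p [0.494  0.1583 0.0785] tool shift cm [-12.15  -0.    -0.  ] yaw 102.47 F [-1.4  1.1  4.1] T [ 0.13  0.19 -0.02] w 0.0094 x [ 0. -0. -1.]
t 26.88 p [0.4939 0.1583 0.0783] tool shift cm [-1.217e+01 -1.000e-02 -0.000e+00] yaw 102.47 F [ 0.4 -0.5  1. ] T [-0.01 -0.03 -0.06] w 0.0256 x [-0. -0. -1.]
```

```bash
python3 -m pendant '[[-0.2,0,0,0],[-0.5,0,0,0],[-1,0,0,0],[-1.5,0,0,0],[-2,0,0,0],[-3,0,0,0],[-3,0,0,0],[-2,0,0,0],[0,0,0,0]]' >/dev/null;python3 g.py .494 .1583 .2
python3 - <<'E'
from h import *
c=snap('side','s9.png'); crop(c,335,200,30,30,14,'s9d.png')
E
```

```text
t 28.0 p [0.4953 0.1585 0.2132] tool shift cm [1.32 0.14 0.01] yaw 102.48 F [-0.2 -0.3  0.2] T [-0.02  0.05 -0.01] w 0.0254 x [ 0.005  0.    -1.   ]
```

View pics/s9d.png

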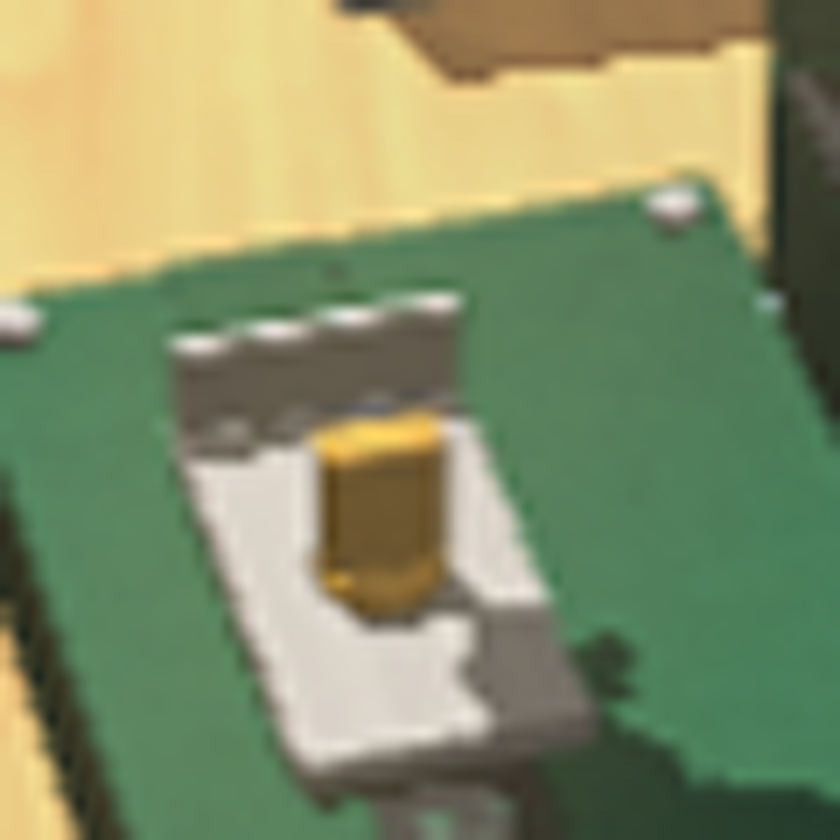

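```bash
python3 -m pendant '[[0,0,0,0],[0,0,0,0],[0,0,0,0]]' >/dev/null
python3 - <<'E'
from h import *
c=snap('side','s10.png');print(atz(c,305+378/14,170+437/14,.0925),env.read_state()['force'],env.read_state()['qvel'].round(3))
E
```

```text
[0.49556088 0.15531009 0.0925    ] [-0.88870085 -0.48314531  0.18655808] [ 0.001 -0.001 -0.005  0.002  0.002 -0.   ]
```

View pics/s10.png

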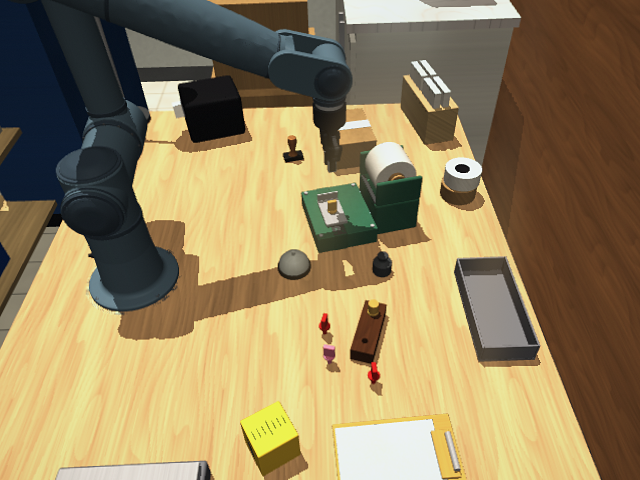

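The screw stands released and upright at (332,206) with its flange on the guide. The knob screw is still in the rest at (374,308) and the bystanders look unmoved. The gripper is clear, so I hand the job in.

```bash
python3 -c "
from station import env
print(env.finish_job())"
```

```text
the job is handed in; nothing more can be done
None
```

The tape guide is fastened and the job is handed in, with no verdict reported. The winged thumbscrew is through both holes, with its flange on the guide and the gripper clear.

**What I did:** I lifted the screw from the rest and lowered it into the guide's hole. I then dragged the guide toward −y in 3 mm steps, probing lightly after each one. The bar's hole showed at about 33 mm of travel, where the resistance vanished, and the screw went down freely from there. I opened the fingers part way because of the lip and lifted straight up. The clock stood at about 28 s of the 58 s allowed.

**Last checks:**
- **Seating:** contact came at TCP z = 0.0785 m, exactly the height expected for the flange on the guide. That puts the tip about 17.5 mm below the bed's top face.
- **Force:** the highest axial force I read was about 7 N. I only read it at the end of each move, not continuously.
- **Picture after release:** the screw stands upright with its flange on the plate. The knob screw and all bystanders in view look unmoved by eye; I did not measure them.

**One disagreement:** a rough camera reading of the wing's top came out about 3 mm off the release position in y and 1.5 mm in x. I put that down to pixel reading and calibration error, since the shank cannot be that far off inside a 13 mm and a 12 mm hole.

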